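# Release the yellow film canisters at the display stand

## Robot

A 7-joint arm with a two-finger parallel gripper is mounted at the origin on the work surface. World frame = base frame: x ahead of the robot, y to its left, z up, the work surface at z = 0. Lengths are in m, angles in rad, forces in N, time in s.
With the tool pointing down it reaches from about 0.4 to 0.75 m from the base axis. Payload 19.5 kg.
Tool frame: the origin (TCP) lies midway between the tips of the shut fingers; the grasp point (between the pads) lies 19 mm behind it; z points along the fingers, x is the direction in which the jaws open and shut, and the axes are right-handed (so a half turn about z gives the same grasp; the last joint's range is limited). The gripper opens to 85 mm and grips with 20 to 120 N. Pads are 22 mm wide; open, the fingers measure 114 mm over their backs; the gripper's body (76 mm by 85 mm) begins 54 mm behind the grasp point. The pads swing forward as they close: fully open they stand 13 mm farther back than shut.
Start: joints at [1.072, 0.707, -0.028, 1.485, 0.022, 0.951, -0.075], TCP at [0.254, -0.516, 0.231] pointing down, gripper open.
Joint ranges: [-2.71, 2.71], [-0.32, 2.16], [-1.57, 1.52], [0, 2.45], [-1.46, 4.6], [0, 2.02], [-2.83, 2.83]. Speed limits (rad/s): [1.89, 1.89, 2.57, 2.57, 3.01, 3.01, 3.01].

## Interface

Orientations are given as a unit quaternion [x, y, z, w].
In Python, from station import env gives the robot as it stands. Calls block until the motion is done:
- env.reach(position, orientation): joint-space move of the TCP to a pose.
- env.move_linear(position, velocity=0.15, frame=None, f_stop=None): straight line of the TCP; frame=None keeps the orientation; velocity is the mean speed in m/s. With f_stop (N) it stops when the force on the tool has changed by that much, and returns True; else False.
- env.goto_joints(angles): joint-space move.
- env.open_gripper() and env.grasp(): open the fingers fully, or close them until they stop; the grip force is fixed at half the most.
- env.dwell(seconds).
- env.solve_ik(position, orientation): joint angles nearest the present ones, or None.
- env.capture(name): name is "side" or "top" or "wrist"; returns a dict with "image" (384x512x3 uint8, red, green, blue), "fx", "fy", "cx", "cy" (pixels), "rvec" (rotation vector, rad) and "tvec" (3), from world to camera coordinates, as OpenCV has them. Camera axes: x right, y down, z forward; pixel columns grow to the right and rows downward; lengths in m; the calibration is good to about 2 mm. A picture is of the moment at which its call begins. There is no depth.
A pose or a line that the arm cannot do raises env.Unreachable and nothing moves.
- env.finish_job(): hands the job in, once; it reports no verdict.
Readings, each from a call of its own:
- env.get_t(): time.
- env.get_joint_positions(): joint angles.
- env.get_joint_velocities(): joint speeds.
- env.get_joint_torque(): joint torques, N m.
- env.get_position(): TCP position.
- env.get_tool_rot(): TCP orientation.
- env.get_ft_force(): force on the tool from outside, world axes, zero at the start.
- env.get_torque(): the same for the moment, N m.
- env.get_gripper_width(): finger opening in m.
Only numpy, scipy, OpenCV 4.12 (cv2) and the standard library are available. Lean on these libraries where they do the work, as an engineer would, in place of code of your own. Each camera call takes 0.05 s, during which the arm holds its last target.

## Task

Release the yellow film canisters: with the fingertips, press down the red pad of the rocking lever on the stand that holds them, and keep it down until all three have rolled under the raised gate to the stand's lower end; then let the lever come back up so that the gate closes behind them. Do not touch or lift any canister or the gate, do not touch the stand with the green canisters, and do not push the other things on the table about.

Things in the scene. Friction and masses are not known exactly. Their poses are not given: they have to be found in the camera images.
- stand_yellow: fixed film stand with the yellow canisters (to be worked). Foot 270 x 74 mm. Origin: on the table under the gate, on the centre line; +x runs downhill along the lane, away from the pad; z up. Canisters wait at x < 0 behind the gate; the lower end is x > 0. Two cheek plates 108 mm high at x = -80 mm carry the lever's pivot, 98 mm above the table.
- lever_yellow (a joint): tilt (rad) of the rocking lever over the yellow stand: 0 at rest, gate down; grows as the pad is pressed, to the stop at 0.35, gate up. A spring brings it back when let go; it takes about 2 N at the pad to start and 3.5 N to reach the stop. A canister can pass the gate only above about 0.23.
- pad_yellow (a point): red square press pad, 44 x 44 x 6 mm, on the raised free end of the yellow stand's lever. This point: centre of its top face, 90 mm from the pivot; at rest its top is level, 105 mm above the table, at x = -170 mm of the stand's frame. Fully pressed it goes down about 31 mm. Nothing stands under it. Its z axis is the normal of its top.
- gate_yellow (a point): blue gate plate, 44 mm wide, 32 mm high, 4 mm thick, on the other end of the yellow lever. This point: centre of its lower edge, at rest 10 mm over the lane, x = +2 mm of the stand's frame. The lane under it is 55 mm wide between 15 mm rails, its floor 32 mm above the table here, and slopes down 8 degrees along +x, from an end wall at x = -109 mm to the lower end wall at x = +141 mm.
- stand_green: fixed film stand with the green canisters (to be left alone). Foot 270 x 74 mm. Origin: on the table under the gate, on the centre line; +x runs downhill along the lane, away from the pad; z up. Canisters wait at x < 0 behind the gate; the lower end is x > 0. Two cheek plates 108 mm high at x = -80 mm carry the lever's pivot, 98 mm above the table.
- lever_green (a joint): tilt (rad) of the rocking lever over the green stand: 0 at rest, gate down; grows as the pad is pressed, to the stop at 0.35, gate up. A spring brings it back when let go; it takes about 2 N at the pad to start and 3.5 N to reach the stop. A canister can pass the gate only above about 0.23.
- pad_green (a point): red square press pad, 44 x 44 x 6 mm, on the raised free end of the green stand's lever. This point: centre of its top face, 90 mm from the pivot; at rest its top is level, 105 mm above the table, at x = -170 mm of the stand's frame. Fully pressed it goes down about 31 mm. Nothing stands under it. Its z axis is the normal of its top.
- gate_green (a point): blue gate plate, 44 mm wide, 32 mm high, 4 mm thick, on the other end of the green lever. This point: centre of its lower edge, at rest 10 mm over the lane, x = +2 mm of the stand's frame. The lane under it is 55 mm wide between 15 mm rails, its floor 32 mm above the table here, and slopes down 8 degrees along +x, from an end wall at x = -109 mm to the lower end wall at x = +141 mm.
- yellow1: film canister, cylinder 32 mm across and 50 mm long with a yellow body and grey ends, 20 to 45 g, lying across the lane, next to the gate at the start. Origin: its centre; y is its axis. Rolls freely.
- yellow2: film canister, cylinder 32 mm across and 50 mm long with a yellow body and grey ends, 20 to 45 g, lying across the lane, second in the row at the start. Origin: its centre; y is its axis. Rolls freely.
- yellow3: film canister, cylinder 32 mm across and 50 mm long with a yellow body and grey ends, 20 to 45 g, lying across the lane, third in the row at the start. Origin: its centre; y is its axis. Rolls freely.
- green1: film canister, cylinder 32 mm across and 50 mm long with a green body and grey ends, 20 to 45 g, lying across the lane, next to the gate at the start. Origin: its centre; y is its axis. Rolls freely.
- green2: film canister, cylinder 32 mm across and 50 mm long with a green body and grey ends, 20 to 45 g, lying across the lane, second in the row at the start. Origin: its centre; y is its axis. Rolls freely.
- green3: film canister, cylinder 32 mm across and 50 mm long with a green body and grey ends, 20 to 45 g, lying across the lane, third in the row at the start. Origin: its centre; y is its axis. Rolls freely.
- toy_bus: red toy bus 70 x 30 x 44 mm standing between the two stands; origin under its centre, x along its length. Bystander.
- camera: black and silver camera 36 x 112 x 72 mm; origin under its body's centre, lens to +x. Bystander.
- vase: white vase, 74 mm across, 140 mm high; origin under its centre. Bystander.
- mug: blue mug, 76 mm across, 85 mm high; origin under its centre. Bystander.
- spare_can: white film canister with a black cap, standing on end between the lever pads, 32 mm across, 50 mm high; origin under its centre. Bystander.
- book: closed book lying flat, 200 x 135 x 22 mm; origin under its centre. Bystander.
Mind the look-alikes: they are no part of the job. Leave any blue or pink look-alike of the green1 alone.

How it is judged:
By the outcome, as a careful person would: the job done as asked, in the order asked, and still so for the second after the job is handed in, with the robot touching nothing.
It also fails if it takes over 29 s, if anything falls off the work surface, if the arm or the gripper's body presses on something with over 40 N, if the wrist force passes 120 N, or if a joint passes its speed limit or range.

## Working session

There is one attempt and no reset: what is moved stays moved. The work goes in short steps, each a Python script; the robot and the scene stay as the last script left them, time stands still between calls to the robot, and variables do not carry over. Pictures are saved under pics/ and viewed, and the job is handed in when it is done.

```bash
ls; mkdir -p pics
cat > h.py <<'E'
import numpy as np, cv2, pickle
from station import env
def cap(n,tag):
    c=env.capture(n); im=np.asarray(c["image"])
    cv2.imwrite(f"pics/{tag}.png",cv2.cvtColor(im,cv2.COLOR_RGB2BGR))
    pickle.dump(c,open(f"pics/{tag}.pkl","wb")); return c
def cam(c):
    K=np.array([[c["fx"],0,c["cx"]],[0,c["fy"],c["cy"]],[0,0,1.]])
    R=cv2.Rodrigues(np.array(c["rvec"],float))[0]; return K,R,np.array(c["tvec"],float)
def ray(c,u,v,z):
    K,R,t=cam(c); d=R.T@np.linalg.solve(K,[u,v,1.]); o=-R.T@t
    return o+d*(z-o[2])/d[2]
def proj(c,p):
    K,R,t=cam(c); q=K@(R@np.array(p)+t); return q[:2]/q[2]
E
python3 - <<'E'
from h import *
for n in("top","side"):
    c=cap(n,n+"0"); K,R,t=cam(c); print(n,-R.T@t,K[0,0])
print(env.get_t())
E
```

```text
pics
top [ 0.32909245 -0.01725599  1.20388048] 356.1359304210078
side [0.23480893 0.66881414 0.94154165] 408.8202586637831
0.1
```

View pics/top0.png

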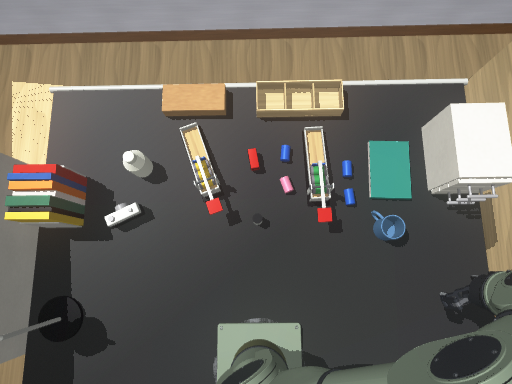

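View pics/side0.png

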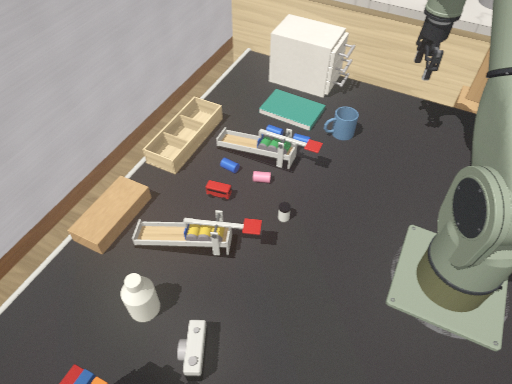

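The top view shows two candidate stands. The left one has its red pad at (214,206) and yellow canisters near (205,175). The right one has its pad at (324,214) and green canisters near (318,178). The left stand fits the task. I'll measure it and check it in an enlarged crop.

Run:
```python
from h import *
C={n:pickle.load(open(f"pics/{n}0.pkl","rb")) for n in("top","side")}
P={}
for n,c in C.items():
    hsv=cv2.cvtColor(np.asarray(c["image"]),cv2.COLOR_RGB2HSV)
    for nm,ms in dict(red=[((0,170,100),(6,255,255)),((174,170,100),(180,255,255))],yellow=[((20,150,80),(32,255,255))],blue=[((105,120,50),(125,255,255))]).items():
        m=sum(cv2.inRange(hsv,*a) for a in ms)
        k,l,s,ce=cv2.connectedComponentsWithStats(m)
        for i in range(1,k):
            if s[i,4]>12:
                print(n,nm,s[i],ce[i].round(1),ray(c,*ce[i],0.105 if nm=="red" else .06).round(4))
                if nm=="red" and s[i,4]>60:
                    print("   rect",cv2.minAreaRect(np.argwhere(l==i)[:,::-1].astype(np.float32)))
im=cv2.imread("pics/top0.png")[115:220,170:250]; im2=cv2.imread("pics/side0.png")[200:265,125:275]
cv2.imwrite("pics/crop_top.png",cv2.resize(im,None,fx=5.5,fy=5.5,interpolation=cv2.INTER_CUBIC))
cv2.imwrite("pics/crop_side.png",cv2.resize(im2,None,fx=5,fy=5,interpolation=cv2.INTER_CUBIC))
```

```text
top red [248 148  11  22 166] [253. 158.] [0.6477 0.0116 0.105 ]
   rect ((253.0576934814453, 158.28843688964844), (20.19995880126953, 8.23687744140625), 78.69007110595703)
top red [ 13 164  43   9 321] [ 34.5 168.1] [0.626  0.7174 0.105 ]
   rect ((34.0, 168.0), (8.0, 42.0), 90.0)
top red [206 198  17  17 177] [213.9 205.7] [0.4952 0.1353 0.105 ]
   rect ((213.8150634765625, 205.5068359375), (13.2256498336792, 13.576773643493652), 69.44395446777344)
top red [317 208  15  14 192] [324.3 214.6] [ 0.4625 -0.2072  0.105 ]
   rect ((324.0, 214.5), (13.0, 14.0), 90.0)
top yellow [201 160   9  18  61] [205.2 168.5] [0.6271 0.1718 0.06  ]
top yellow [195 163   7  17  37] [198.2 170.7] [0.6201 0.195  0.06  ]
top yellow [208 180   5   6  19] [210.1 182.5] [0.5792 0.1549 0.06  ]
top yellow [  4 211  80  14 475] [ 46.2 218.2] [0.4683 0.6899 0.06  ]
top blue [280 145  10  17 147] [284.9 152.8] [ 0.6766 -0.0939  0.06  ]
top blue [342 160  10  17 159] [346.6 168.1] [ 0.6208 -0.2954  0.06  ]
top blue [  7 173  44   7 257] [ 28.5 175.7] [0.612  0.7651 0.06  ]
top blue [344 188  11  17 158] [349.  19
[... 717 characters left out ...]
99902), 8.13010311126709)
side red [ 60 365  23  19 201] [ 71.6 375. ] [0.6502 0.6064 0.105 ]
   rect ((71.16000366210938, 376.1200256347656), (9.600000381469727, 24.40000343322754), 36.869895935058594)
side yellow [190 225  14  10  41] [197.  228.4] [0.6362 0.1793 0.06  ]
side yellow [205 226   8  10  27] [209.1 229.6] [0.6061 0.1683 0.06  ]
side yellow [218 228   5   8  23] [220.3 231.2] [0.5777 0.1597 0.06  ]
side blue [266 125  17  10  91] [274.2 129.2] [ 0.6191 -0.2678  0.06  ]
side blue [294 134  16   8  80] [301.1 137.3] [ 0.5268 -0.2716  0.06  ]
side blue [220 158  19  15 170] [229.  164.7] [ 0.6731 -0.0611  0.06  ]
side blue [ 74 369  21  15 181] [ 84.9 377.4] [0.6454 0.5948 0.06  ]
```

View pics/crop_top.png

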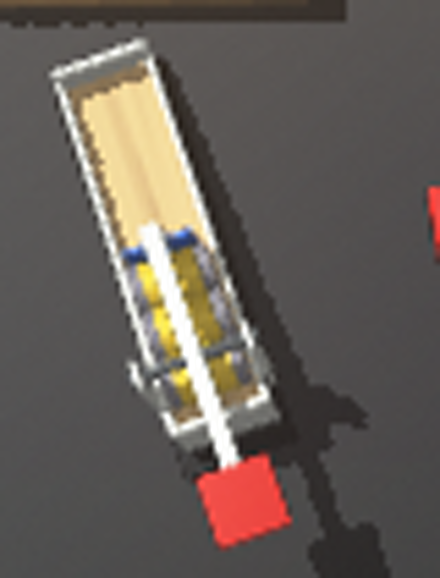

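View pics/crop_side.png

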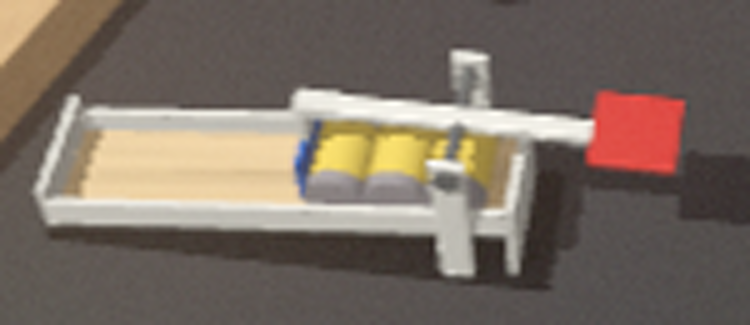

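Both views put the pad centre at about (0.496, 0.136, 0.105), agreeing within 3 mm. The crops show yellow canisters behind the blue gate, so this is the right stand, and its lane heads about +20° from world x. Next I shut the gripper and hover with the jaws across the lane, so the body's wide side stays clear of the cheeks.

Run:
```python
from h import *
from scipy.spatial.transform import Rotation as Ro
print("rot",Ro.from_quat(env.get_tool_rot()).as_matrix().round(2).tolist())
psi=np.deg2rad(20); d=np.array([np.cos(psi),np.sin(psi),0])
pad=np.array([.4965,.136,.105])
best=None
q0=np.array(env.get_joint_positions())
for s in(1,-1):
    x=s*np.array([-d[1],d[0],0]); z=np.array([0,0,-1.]); R=np.c_[x,np.cross(z,x),z]
    q=Ro.from_matrix(R).as_quat(); p=pad-.003*d; p[2]=.17
    j=env.solve_ik(p,q)
    if j is None: continue
    j=np.array(j); print(s,j.round(2)); e=abs(j-q0).max()
    if best is None or e<best[0]: best=(e,p,q)
np.save("tgt.npy",np.r_[best[1],best[2]])
env.grasp(); print("w",env.get_gripper_width(),env.get_t())
env.reach(best[1],best[2]); print(env.get_t(),env.get_position(),env.get_ft_force())
cap("side","side1")
```

```text
rot [[0.44, -0.9, -0.0], [-0.9, -0.44, 0.0], [-0.0, 0.0, -1.0]]
1 [ 0.08  0.8  -0.78  1.78  0.72  0.87  0.88]
-1 [-0.44  0.71  0.2   1.8  -0.21  0.65 -1.34]
w -0.00011471853966032508 0.8667
3.3417 [0.49395686 0.13415564 0.16995827] [0.29204855 0.24154156 0.22494978]
```

View pics/side1.png

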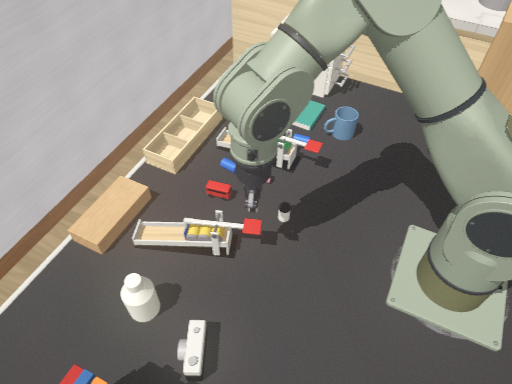

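The fingertips are at about (250,207), straight over the red pad at (252,226). That offset matches a height of 65 mm above it, and nothing else has been disturbed. Now I press.

```bash
python3 - <<'E'
from h import *
print("proj tcp",proj(pickle.load(open("pics/side1.pkl","rb")),env.get_position()))
p=np.load("tgt.npy")[:3]
env.move_linear([p[0],p[1],.115],velocity=.08)
print(env.get_t(),env.get_ft_force())
for z in (.095,.085,.079):
    r=env.move_linear([p[0],p[1],z],velocity=.04,f_stop=12)
    print(z,r,env.get_t(),np.round(env.get_position(),4),np.round(env.get_ft_force(),2))
    if r: break
env.dwell(.5); print(np.round(env.get_ft_force(),2))
cap("side","side2"); cap("top","top2")
E
python3 -c "
import cv2,numpy as np
a=cv2.resize(cv2.imread('pics/side2.png')[150:280,120:290],None,fx=4,fy=4,interpolation=2);cv2.imwrite('pics/side2c.png',a)"
```

```text
proj tcp [253.80094693 210.02083484]
4.225 [ 0.35606286 -0.39297614 -0.23965916]
0.095 False 4.875 [0.4936 0.135  0.095 ] [-0.29 -0.72  0.58]
0.085 False 5.275 [0.4936 0.135  0.0849] [-0.01  0.25  2.53]
0.079 False 5.575 [0.4936 0.1349 0.0789] [0.46 0.1  3.32]
[-1.3  -0.34  2.61]
```

View pics/side2c.png

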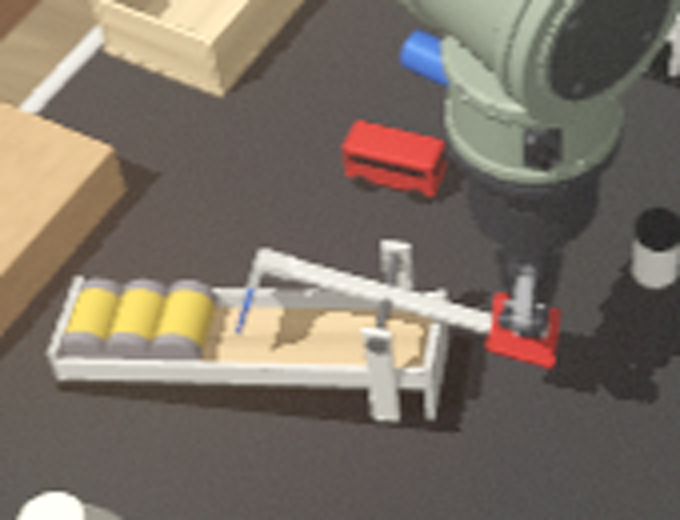

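The pad is held down with the fingertips on it, and the gate is raised at about (181,228) in the full image. All three yellow canisters already lie together against the lower end wall at about (142–167, 229). I'll dwell briefly so they settle, then release.

Run:
```python
from h import *
p=np.load("tgt.npy")[:3]
env.dwell(.6)
env.move_linear([p[0],p[1],.11],velocity=.04)
env.move_linear([p[0],p[1],.19],velocity=.12)
env.dwell(.5)
print(env.get_t(),np.round(env.get_position(),4),np.round(env.get_ft_force(),2))
cap("side","side3");cap("top","top3"); 
a=cv2.resize(cv2.imread('pics/side3.png')[110:310,110:350],None,fx=3.2,fy=3,interpolation=2);cv2.imwrite('pics/side3c.png',a)
```

```text
9.0167 [0.4937 0.135  0.1899] [ 0.04 -0.43  0.17]
```

View pics/side3c.png

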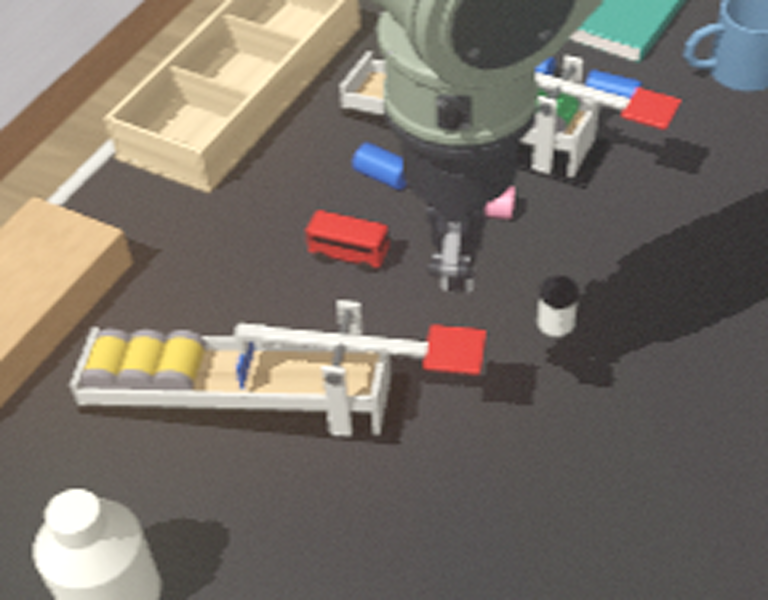

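View pics/top3.png

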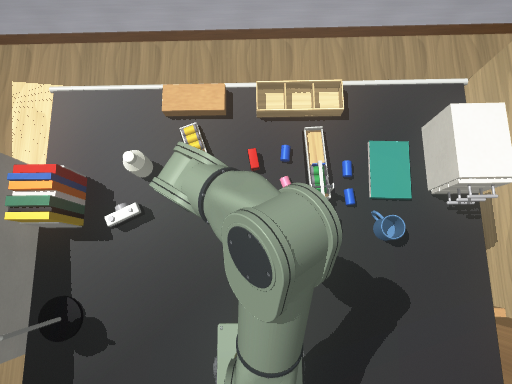

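After release the pad is level again, at crop (455,350), which is about (252,227) in the full image. The gate is down and all three yellow canisters lie beyond it at the lower end. The bus, spare can and green stand look unmoved. I'll compare the pad with its rest position and hand in.

Run:
```python
from h import *
for k in "03":
    c=pickle.load(open(f"pics/side{k}.pkl","rb")); hsv=cv2.cvtColor(np.asarray(c["image"]),cv2.COLOR_RGB2HSV)
    m=cv2.inRange(hsv,(0,170,100),(6,255,255))+cv2.inRange(hsv,(174,170,100),(180,255,255))
    n,l,s,ce=cv2.connectedComponentsWithStats(m)
    print(k,[(ce[i].round(1).tolist(),int(s[i,4])) for i in range(1,n) if s[i,4]>50])
env.finish_job(); print(env.get_t())
```

```text
0 [([315.0, 146.0], 66), ([218.0, 186.1], 172), ([217.3, 194.0], 63), ([251.8, 226.0], 233), ([71.6, 375.0], 201)]
3 [([218.4, 185.9], 137), ([252.1, 225.8], 198), ([71.7, 374.9], 179)]
the job is handed in; nothing more can be done
the job is handed in; nothing more can be done
```

All three yellow canisters are released, and the gate has closed behind them. I pressed the yellow stand's red pad with the shut fingertips to a tip height of 79 mm, about 26 mm down, with about 3 N on the tool. I kept it down until the canisters had rolled to the lower end wall, then let the lever come back up and withdrew. My last clock reading, just before hand-in, was about 9 s of the 29 s allowed.

- **Last checks:** the yellow pad is back within 0.4 px of its rest position in the side view, and the gate is down. The toy bus is within 0.4 px of where it started, and the wrist force is about zero.
- **Check that failed:** the green pad dropped out of the final colour mask, probably because of changed shading. In the picture it is at about (313,146), against (315,146) at the start, so by eye it looks unmoved. I did not measure the other bystanders; they look unmoved in the pictures where they are visible.

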